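# Open the sticking cover of the stem stripper and hold it

### The arm

A 7-joint arm with a two-finger parallel gripper is mounted at the origin on the work surface. World frame = base frame: x ahead of the robot, y to its left, z up, the work surface at z = 0. Lengths are in m, angles in rad, forces in N, time in s.
With the tool pointing down it reaches from about 0.4 to 0.85 m from the base axis. Payload 10.4 kg.
Tool frame: the origin (TCP) lies at the very end of the fingers, on their centre line; the grasp point (between the pads) lies 19 mm behind it; z points along the fingers, y is the direction in which the jaws open and shut (so a half turn about z gives the same grasp; the last joint's range is limited). The gripper opens to 87 mm and grips with 3 to 60 N. Pads are 19 mm wide; open, the fingers measure 117 mm over their backs; the gripper's body (75 mm by 190 mm) begins 51 mm behind the grasp point.
Start: joints at [1.253, 0.332, -0.065, 1.46, 0.022, 1.35, -0.088], TCP at [0.182, -0.598, 0.223] pointing down, gripper open.
Joint ranges: [-2.6, 2.6], [-0.5, 2.12], [-1.47, 1.34], [0.16, 2.42], [-1.27, 4.41], [0.06, 2.06], [-2.6, 2.6]. Speed limits (rad/s): [2.22, 2.22, 2.79, 2.79, 3.14, 3.14, 3.14].

### API

Orientations are given as a unit quaternion [x, y, z, w].
In Python, from bench import read_state, imaging, r gives the robot as it stands. The module is installed in compiled form; this text tells all that it offers.
- The arm moves only by the tool move_arm, never from a script. Its argument "series" is a list of rows, each a list of 4 numbers: the shift along the tool's x, y, z in m, then the turn about the tool's z in rad. In form: [[x, y, z, roll], ...]. A call has 1 to 20 rows; each row is the pose to reach, as a shift and turn from the pose commanded when the call began, along the tool's axes at that moment; what a row does not reach only later rows make up. A row lasts 1/10 s, in which the tool goes at most 50 mm and 8.59 degrees, less where a joint would pass 70% of its speed; a pose out of reach is approached as far as the arm can. A call with a gripper value outside its range is refused whole. "claw" is the gripper's target within -1 to 1 (fully open at 1, half-way at 0, shut at -1), set as the call begins (left out, the last holds). The fingers move at their own pace and stop on an object; "newtons" is the grip in N (left out, the last holds). Time passes only in rows, so rows that repeat a pose let the fingers close. It gives the time, the measured TCP pose, the force and the opening at its end, in the units of the state.
- read_state(): the state, without advancing time (a new reading comes with each control period).
- imaging.camera(name): name is "scene" or "top"; returns (picture, depth): 480x640x3 uint8, red, green, blue; 480x640 float32, m along the optical axis (not along the pixel's ray), 0 where there is no reading.
- imaging.get_calibration(name): a dict with "camera_matrix" (3x3 intrinsics, pixels), "k1" (the pictures are not rectified: a ray, as slopes to the right and down, at radius r is drawn at 1 + k1 r^2 times it, then the intrinsics apply), "R" (3x3) and "t" (3): a world point X has camera coordinates R X + t. Camera axes: x right, y down, z forward; pixel columns grow to the right and rows downward; lengths in m; the calibration is good to about 2 mm. A picture is of the moment at which its call begins. get_calibration takes no time and is no camera call.
- r.close_job(): hands the job in, once; it reports no verdict.
The state is a dict: "time": time; "joint_positions": joint angles; "joint_vel": joint speeds; "joint_torque": joint torques, N m; "ee_pos": TCP position; "eef_rot": TCP orientation; "ft_force": force on the tool from outside, world axes, zero at the start; "torque": the same for the moment, N m; "width": finger opening in m.
Only numpy, scipy, OpenCV 4.12 (cv2) and the standard library are available. Lean on these libraries where they do the work, as an engineer would, in place of code of your own. Each camera call takes 0.05 s, during which the arm holds its last target.

### The job

The rollers of the stem-stripping machine need cleaning, so raise its hinged cover to about half open (45 degrees) and finish while still holding it there with the gripper, because it falls shut by itself. Its worn catch bites only sometimes: before touching the catch slide, tug the cover to learn whether it is caught, and if it is, pull the slide outward, away from the cover, and then raise the cover. Leave the things standing on and around the machine where they are.

Things in the scene. Friction and masses are not known exactly. Their poses are not given: they have to be found in the camera images.
- machine: Stem-stripping machine fixed to the table: grey housing 260 (x) by 340 (y) by 100 mm high. Origin at the centre of its underside; x to its rear, y to its left, z up. An aluminium cover (210 in x, 170 in y, 15 mm thick, front edge at x = -100, centred at y = +20 mm) lies on its top over the rollers. The deck right of it, 105 mm wide (y = -65 to -170 mm), carries the catch slide at the front
- cover (a joint): Cover angle about its rear hinge, rad: 0 shut, grows as the front rises, stop at 1.25. Weighs 0.4 to 0.65 kg: needs 2 to 4 N at the handle and falls shut when let go. If the hidden bolt is caught, it has a little play and stops hard at about 0.035 (handle risen 7 mm); otherwise it lifts freely. Whether it is caught can be neither seen nor read: only a tug tells
- cover_handle (a point): Middle of the black round bar handle on the cover near its front edge. Bar 12 mm thick, 100 mm long along the machine's y, a post at each end; centre line 40 mm above the cover's top face, 155 mm above the table when shut. Pinch it from above, fingers closing along the machine's x; it turns between the fingers as the cover swings
- cover_hinge (a point): Middle of the cover's hinge axis, which runs along the machine's y at the cover's rear edge, 100 mm above the table; with the cover shut the handle bar lies 185 mm in front of it and 55 mm above it
- catch (a joint): Travel of the catch slide, m: 0 at its inner end, where it starts whether the bolt is caught or not; 0.022 pulled fully outward along the machine's -y, away from the cover. Moves with about 4 N, stays where left. Beyond 0.015 it has drawn the hidden bolt clear for good; let the cover down first so that it does not load the bolt
- catch_grip (a point): Centre of the upright black fin of the catch slide, 34 mm long in the machine's x, 12 mm thick in y, top 38 mm above the deck; this point lies 22 mm above the deck (122 mm above the table). The fin can be pinched from above with fingers closing along the machine's y; 37 mm of free deck lies between fin and cover
- jar: Small glass jar standing on the deck left of the cover, 40 mm across, 55 mm high; origin at the centre of its foot; leave it
- wire_spool: Small white spool standing on the rear of the right deck, 36 mm across, 28 mm high; origin at its foot; leave it
- pot: Terracotta pot on the table left of the machine, 110 mm across, 100 mm high; origin at its foot; leave it
- spray: White spray bottle on the table right of the machine, 64 mm across, 190 mm high; origin at its foot; leave it
- secateurs: Secateurs lying on the table at the left, 185 mm long in x, 16 mm high; origin on the table under them; leave them
- ribbon_reel: Flat reel lying on the table at the right, 90 mm across, 30 mm high; origin at its foot; leave it

How it is judged:
By the outcome, as a careful person would: the job done as asked, in the order asked, and still so for the second after the job is handed in, while the arm keeps its last pose, push and grip.
It also fails if it takes over 54 s, if anything falls off the work surface, if the arm or the gripper's body presses on something with over 40 N, if the wrist force passes 120 N, or if a joint passes its speed limit or range.

## Working session

There is one attempt and no reset: what is moved stays moved. The work goes in short steps, Python scripts to look and compute and a tool call to move; the robot and the scene stay as the last step left them, time stands still between calls to the robot, and variables do not carry over. Pictures are saved under pics/ and viewed, and the job is handed in when it is done.

Besides the shell and the picture viewer there is one more tool, called after "Request:" by a JSON object that holds its "name" and its "arguments". move_arm: Moves the arm, as the interface text tells. Its arguments: {"type":"object","properties":{"series":{"type":"array","items":{"type":"array","items":{"type":"number"}}},"claw":{"type":"number"},"newtons":{"type":"number"}},"required":["series"]}

```bash
mkdir -p pics; python3 - <<'E'
from bench import read_state, imaging, r
import cv2,numpy as np
print(read_state())
for n in("scene","top"):
    p,d=imaging.camera(n); cv2.imwrite(f"pics/{n}0.png",p[:,:,::-1]); np.save(f"{n}0d.npy",d)
    c=imaging.get_calibration(n); print(n,c, d.min(),d.max())
E
```

```text
{'time': 0.0, 'joint_positions': array([ 1.25341402,  0.33286723, -0.06466183,  1.46093776,  0.02158983,
        1.34987351, -0.08850085]), 'joint_vel': array([ 0.00148979, -0.00018556,  0.00084536, -0.00078669, -0.00204388,
        0.00106086,  0.00121923]), 'joint_torque': array([ 2.71438248e-04, -6.23260117e+01,  2.47428456e-02, -3.89892161e+01,
       -6.14063255e-02,  3.99382459e-02,  1.76983694e-04]), 'ee_pos': array([ 0.18144915, -0.59768741,  0.22175843]), 'eef_rot': array([ 9.89158675e-01,  1.46849011e-01, -1.34728990e-04, -6.82364308e-04]), 'ft_force': array([-0.71187198,  0.48685518,  0.40087648]), 'torque': array([0.00850059, 0.00431921, 0.00893915]), 'width': 0.08728055286755185}
scene {'camera_matrix': array([[452.88160732,   0.        , 317.96775415],
       [  0.        , 452.88160732, 241.95972534],
       [  0.        ,   0.        ,   1.        ]]), 'k1': 0.0050970934500774315, 'R': array([[ 4.55634271e-01,  8.90166992e-01,  3.71533089e-04],
       [ 6.05496585e-01, -3.09618991e-01, -7.33150712e-01],
       [-6.52511530e-01,  3.34273552e-01, -6.80066097e-01]]), 't': array([-0.22603814, -0.25018401,  1.56913858])} 0.0 3.9998968
top {'camera_matrix': array([[436.75140196,   0.        , 317.88382146],
       [  0.        , 436.75140196, 233.84887595],
       [  0.        ,   0.        ,   1.        ]]), 'k1': -0.0007735419258084572, 'R': array([[ 0.01601809, -0.99986478, -0.00372075],
       [-0.97640596, -0.01484059, -0.21543247],
       [ 0.21534812,  0.00708378, -0.97651165]]), 't': array([0.00540903, 0.53668467, 1.16646038])} 0.0 2.3507397
```

View pics/scene0.png

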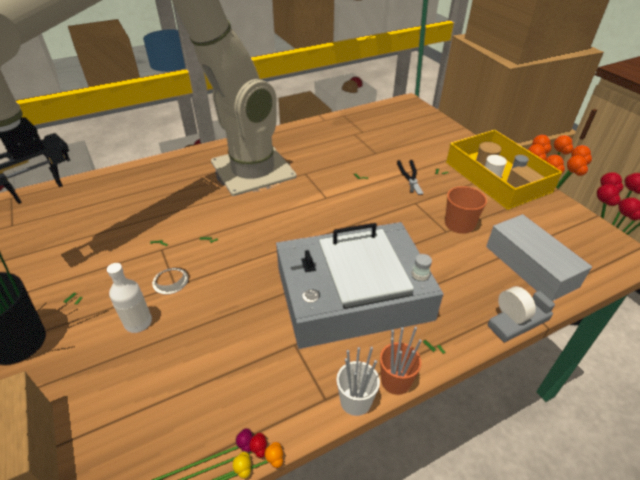

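View pics/top0.png

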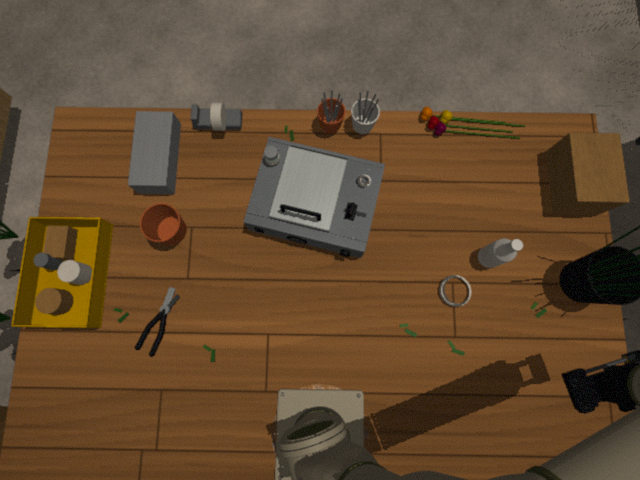

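The scene view shows the handle near (355,233), the catch fin at (308,262), the jar at (422,268) and the spool at (311,296). In the top view the handle is near (300,213) and the fin at (351,211). I'll enlarge both.

```bash
cat > h.py <<'E'
import numpy as np,cv2
from bench import imaging
def ray(n,uv):
    c=imaging.get_calibration(n);K=c["camera_matrix"]
    p=cv2.undistortPoints(np.array([[uv]],float),K,np.array([c["k1"],0,0,0,0.]))[0,0]
    d=c["R"].T@np.array([p[0],p[1],1]);return -c["R"].T@c["t"],d/np.linalg.norm(d)
def plane(n,uv,z):
    o,d=ray(n,uv);return o+d*(z-o[2])/d[2]
def tri(a,b):
    o1,d1=ray("scene",a);o2,d2=ray("top",b)
    s=np.linalg.lstsq(np.c_[d1,-d2],o2-o1,rcond=None)[0]
    p=o1+d1*s[0];q=o2+d2*s[1];return (p+q)/2,np.linalg.norm(p-q)
def dep(n,uv,d):
    c=imaging.get_calibration(n);K=c["camera_matrix"];z=d[int(uv[1]),int(uv[0])]
    p=cv2.undistortPoints(np.array([[uv]],float),K,np.array([c["k1"],0,0,0,0.]))[0,0]
    return c["R"].T@(np.array([p[0],p[1],1])*z-c["t"])
def proj(n,X):
    c=imaging.get_calibration(n)
    return cv2.projectPoints(np.array([X],float),cv2.Rodrigues(c["R"])[0],c["t"],c["camera_matrix"],np.array([c["k1"],0,0,0,0.]))[0][0,0]
E
python3 - <<'E'
import cv2
a=cv2.imread("pics/scene0.png")[215:315,270:440];cv2.imwrite("pics/sc.png",cv2.resize(a,None,fx=4.7,fy=4.7,interpolation=cv2.INTER_CUBIC))
a=cv2.imread("pics/top0.png")[130:265,235:395];cv2.imwrite("pics/tc.png",cv2.resize(a,None,fx=4.4,fy=4.4,interpolation=cv2.INTER_CUBIC))
E
```

```text
(no output)
```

View pics/sc.png

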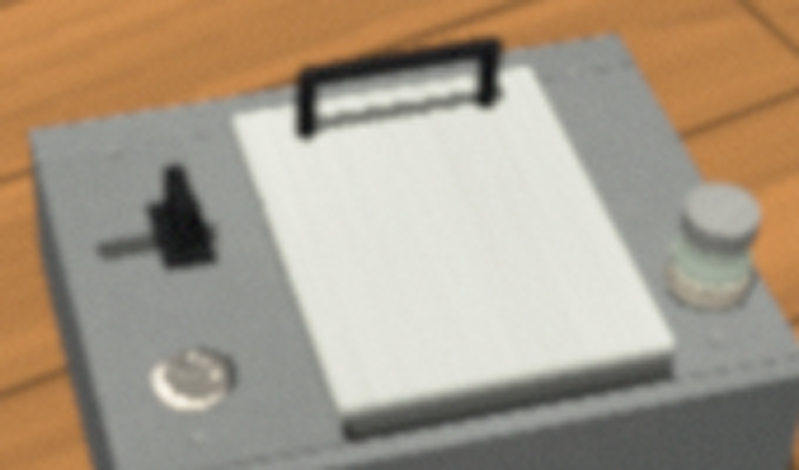

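View pics/tc.png

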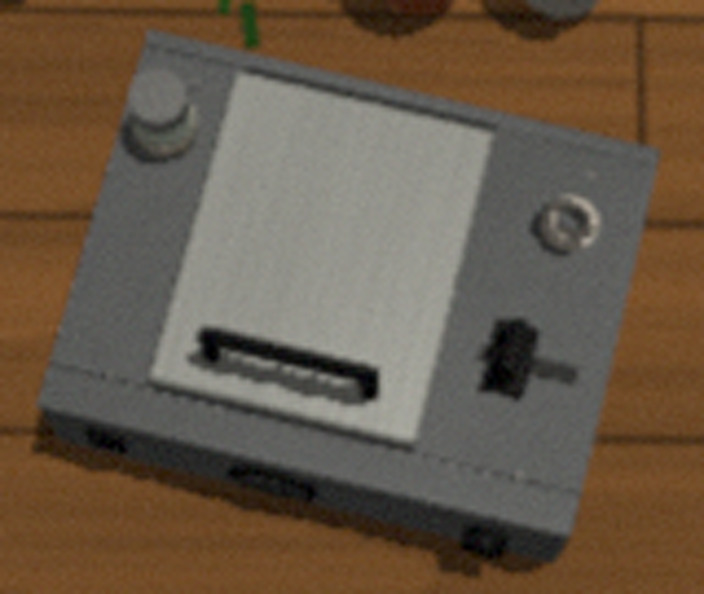

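```bash
python3 - <<'E'
from h import *
S=lambda x,y:(x/4.7+270-.4,y/4.7+215-.4)
T=lambda x,y:(x/4.4+235-.4,y/4.4+130-.4)
P={"hR":((305,76),(374,374)),"hL":((493,51),(203,338)),"cFR":((235,115),(415,440)),"cFL":((530,70),(150,380)),"cRL":((672,350),(238,72)),"cRR":((345,412),(492,130)),
"finTop":((174,170),(505,355))}
R={}
for k,(a,b) in P.items():
    p,e=tri(S(*a),T(*b));R[k]=p;print(k,p.round(4),"gap",round(e,4))
f=(R["cFR"]+R["cFL"])/2;b=(R["cRR"]+R["cRL"])/2
d=b-f;print("yaw cover",np.arctan2(d[1],d[0]),np.linalg.norm(d[:2]))
w=R["cFL"]-R["cFR"];print("yaw",np.arctan2(-w[0],w[1]),np.linalg.norm(w[:2]))
w=R["hL"]-R["hR"];print("yaw handle",np.arctan2(-w[0],w[1]),np.linalg.norm(w[:2]))
# dark mask
for n in("scene","top"):
    p=cv2.imread(f"pics/{n}0.png");m=(p.max(2)<50).astype(np.uint8)
    nn,l,st,ce=cv2.connectedComponentsWithStats(m)
    for i in range(1,nn):
        if st[i,4]>20 and 230<ce[i,0]<400 and 180<ce[i,1]<330:print(n,st[i],ce[i].round(1), cv2.minAreaRect(np.argwhere(l==i)[:,::-1].astype(np.float32)))
E
```

```text
hR [0.5656 0.0094 0.1588] gap 0.0002
hL [0.5875 0.1109 0.1529] gap 0.0016
cFR [ 0.5356 -0.0158  0.1177] gap 0.0002
cFL [0.5721 0.1474 0.1129] gap 0.0005
cRL [0.7747 0.0981 0.1129] gap 0.0027
cRR [ 0.7377 -0.0624  0.1148] gap 0.0001
finTop [ 0.5822 -0.0713  0.1416] gap 0.0052
yaw cover -0.23260158747166057 0.20796048111076093
yaw -0.2202728611459062 0.167217350585506
yaw handle -0.21218144165095154 0.10389417385003481
scene [334 224  42  19 143] [354.5 230. ] ((354.38653564453125, 232.7810821533203), (12.165081977844238, 43.1496467590332), 81.02737426757812)
scene [303 251  12  20 146] [307.9 262.5] ((307.3648681640625, 260.6891784667969), (19.563480377197266, 10.357135772705078), 80.53767395019531)
top [344 203  13  18 164] [350.3 211.1] ((350.3823547363281, 210.97061157226562), (11.399173736572266, 16.73495864868164), 14.03624439239502)
top [281 205  40  16 161] [300.1 211.2] ((300.2432861328125, 212.55897521972656), (40.9649543762207, 7.038550853729248), 13.626995086669922)
top [244 223 119  36 922] [304.9 241.9] ((302.3010559082031, 242.83450317382812), (121.27188873291016, 11.371733665466309), 13.851418495178223)
```

Two-view heights check out: handle 0.156 (expected 0.155), cover 0.115, cover size 208x167 mm (expected 210x170). Machine yaw is about -0.228. The handle middle is at (0.577, 0.060), and the fin is about at machine (-0.04, -0.108). Next I'll move above the handle.

Request:
{"name": "move_arm", "arguments": {"series": [[0,0,-0.04,0],[0.02,-0.02,-0.08,-0.05],[0.57,-0.514,-0.08,-1.048],[0.57,-0.514,-0.08,-1.048],[0.57,-0.514,-0.08,-1.048],[0.57,-0.514,-0.08,-1.048],[0.57,-0.514,-0.08,-1.048],[0.57,-0.514,-0.08,-1.048],[0.57,-0.514,-0.08,-1.048],[0.57,-0.514,-0.08,-1.048],[0.57,-0.514,-0.08,-1.048],[0.57,-0.514,-0.08,-1.048],[0.57,-0.514,-0.08,-1.048],[0.57,-0.514,-0.08,-1.048],[0.57,-0.514,-0.08,-1.048],[0.57,-0.514,-0.08,-1.048],[0.57,-0.514,-0.08,-1.048],[0.57,-0.514,-0.08,-1.048],[0.57,-0.514,-0.08,-1.048],[0.57,-0.514,-0.08,-1.048]], "claw": 1}}

```text
time: 2.1
ee_pos: [0.5775, 0.0581, 0.3023]
eef_rot: [0.783, 0.622, -0.0, 0.0]
ft_force: [-0.4, -0.2, -0.1]
width: 0.087
```

Request:
{"name": "move_arm", "arguments": {"series": [[0.002,-0.001,0.04,0],[0.002,-0.001,0.08,0],[0.002,-0.001,0.11,0],[0.002,-0.001,0.12,0],[0.002,-0.001,0.12,0]]}}

```text
time: 2.6
ee_pos: [0.5766, 0.0602, 0.182]
eef_rot: [0.783, 0.621, -0.001, -0.0]
ft_force: [0.1, 0.4, 0.6]
width: 0.0874
```

```bash
cat > look.py <<'E'
import sys;from h import *
from bench import read_state
k=sys.argv[1]
a,_=imaging.camera("scene");b,_=imaging.camera("top")
a=cv2.resize(a[150:330,250:450],None,fx=2,fy=2,interpolation=cv2.INTER_CUBIC);b=cv2.resize(b[110:290,220:410],None,fx=2,fy=2,interpolation=cv2.INTER_CUBIC)
cv2.imwrite(f"pics/{k}.png",np.hstack([a,b])[:,:,::-1])
s=read_state()
for q in("time","ee_pos","eef_rot","ft_force","joint_positions","width"):print(q,np.round(s[q],4))
E
python3 look.py v1
```

```text
time 2.7
ee_pos [0.5779 0.0611 0.1843]
eef_rot [7.833e-01 6.217e-01 8.000e-04 7.000e-04]
ft_force [ 0.0219 -0.2091  0.33  ]
joint_positions [ 0.4328  0.3517 -0.7581  1.6036  0.2503  1.2842 -0.5944]
width 0.0874
```

View pics/v1.png

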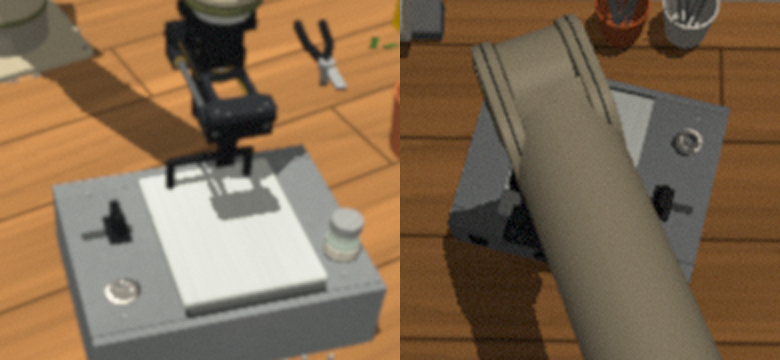

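The gripper is over the bar. One finger tip shows at about (228,165) in the left panel, and the bar spans (168..250, ~160). I'll check by projecting the expected tips.

```bash
python3 - <<'E'
from h import *
c,s=np.cos(-.228),np.sin(-.228)
for n,X in {"tcp":(.577,.0605,.184),"reartip":(.577+.05*c,.0605+.05*s,.184),"fronttip":(.577-.05*c,.0605-.05*s,.184),"bar":(.577,.060,.155),"barL":(.577+.05*.226,.060+.0487,.155),"barR":(.577-.05*.226,.060-.0487,.155)}.items():
    p=proj("scene",X);print(n,(p-[250,150])*2)
E
```

```text
tcp [211.53772286 138.58111791]
reartip [224.53727609 165.45008716]
fronttip [199.36189948 113.41270404]
bar [209.82894283 156.90141358]
barL [248.60267464 150.43154681]
barR [170.43089096 163.47516696]
```

Both the finger tip and the bar match. Descending to grasp height, then closing.

Request:
{"name": "move_arm", "arguments": {"series": [[0,0,0.02,0],[0,0,0.035,0],[0,0,0.047,0],[0,0,0.047,0],[0,0,0.047,0]]}}

```text
time: 3.2
ee_pos: [0.5773, 0.0616, 0.1359]
eef_rot: [0.783, 0.622, 0.0, 0.0]
ft_force: [-0.4, 0.3, 0.3]
width: 0.087
```

Request:
{"name": "move_arm", "arguments": {"series": [[0,0,0,0],[0,0,0,0],[0,0,0,0],[0,0,0,0],[0,0,0,0],[0,0,0,0],[0,0,0,0],[0,0,0,0]], "claw": -1, "newtons": 25}}

```text
time: 4.0
ee_pos: [0.5772, 0.0616, 0.1355]
eef_rot: [0.783, 0.622, -0.0, 0.0]
ft_force: [0.5, -1.0, -0.6]
width: 0.0309
```

Request:
{"name": "move_arm", "arguments": {"series": [[0,0,0,0],[0,0,0,0],[0,0,0,0],[0,0,0,0]]}}

```text
time: 4.4
ee_pos: [0.577, 0.0616, 0.1355]
eef_rot: [0.783, 0.622, -0.0, -0.0]
ft_force: [-1.7, -0.2, -0.4]
width: 0.0111
```

Gripped (width 11 mm). Tugging gently.

Request:
{"name": "move_arm", "arguments": {"series": [[0,0,-0.002,0],[0,0.001,-0.004,0],[0,0.002,-0.006,0],[0,0.002,-0.006,0],[0,0.002,-0.006,0]]}}

```text
time: 4.9
ee_pos: [0.5787, 0.0612, 0.1413]
eef_rot: [0.783, 0.622, -0.0, -0.0]
ft_force: [-0.9, 0.8, -2.2]
width: 0.011
```

Request:
{"name": "move_arm", "arguments": {"series": [[0,0.001,-0.002,0],[0,0.001,-0.004,0],[0,0.001,-0.005,0],[0,0.001,-0.005,0]]}}

```text
time: 5.3
ee_pos: [0.5793, 0.0609, 0.1439]
eef_rot: [0.783, 0.622, -0.001, -0.001]
ft_force: [8.0, 3.4, -27.2]
width: 0.0113
```

At an 8 mm rise it stopped hard, with 27 N down on the wrist (free load was about 2 N), so the cover is caught. I'll lower it fully, release and go to the slide.

Request:
{"name": "move_arm", "arguments": {"series": [[0,-0.001,0.004,0],[0,-0.002,0.008,0],[0,-0.003,0.011,0],[0,-0.003,0.011,0],[0,-0.003,0.011,0]]}}

```text
time: 5.8
ee_pos: [0.5771, 0.0615, 0.1359]
eef_rot: [0.783, 0.622, -0.0, 0.0]
ft_force: [-6.5, -1.5, -0.3]
width: 0.011
```

Request:
{"name": "move_arm", "arguments": {"series": [[0,0,0,0],[0,0,0,0],[0,0,0,0],[0,0,0,0],[0,0,0,0],[0,0,0,0]], "claw": 0.2}}

```text
time: 6.4
ee_pos: [0.5773, 0.0615, 0.1356]
eef_rot: [0.783, 0.622, 0.0, 0.0]
ft_force: [0.2, 0.4, -0.4]
width: 0.0487
```

```bash
python3 - <<'E'
from h import *
print(tri((307.9,262.5),(350.3,211.1)))
print(plane("top",(350.3,211.1),.122),plane("scene",(307.9,262.5),.122))
c,s=np.cos(-.228),np.sin(-.228)
ex=np.array([c,s,0]);ey=np.array([-s,c,0])
M=np.array([.6456,.0234,0])
out=[]
for n,(x0,y0,w,h) in {"scene":(288,240,42,42),"top":(330,190,42,42)}.items():
    p=cv2.imread(f"pics/{n}0.png")[y0:y0+h,x0:x0+w]
    p=np.clip(p.astype(float)*2.2,0,255).astype(np.uint8)
    f=9;p=cv2.resize(p,None,fx=f,fy=f,interpolation=cv2.INTER_CUBIC)
    for xm,col in((-.04,(0,0,255)),):
        pts=[]
        for z in(.138,.1):
            q=[((proj(n,M+ex*(xm+a)+ey*(-.108+b)+[0,0,z])-[x0,y0]+.5)*f) for a,b in((-.017,-.006),(.017,-.006),(.017,.006),(-.017,.006))]
            cv2.polylines(p,[np.int32(q)],True,col if z>.11 else (0,255,0),1)
    out.append(p)
cv2.imwrite("pics/fin.png",np.hstack(out))
E
```

```text
(array([ 0.58949866, -0.07418664,  0.10990357]), np.float64(0.0013612715237223659))
[ 0.58642017 -0.0727304   0.122     ] [ 0.60003328 -0.07992104  0.122     ]
```

View pics/fin.png

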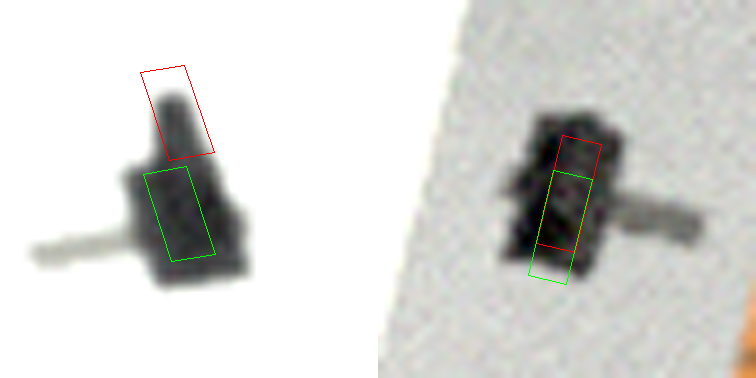

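The base plate sits at left panel (125–245, 165–285) and the fin top at (155–205, 95–175). The right panel shows the dark block at (503–623, 110–278). Triangulating the block centre gives (0.589, -0.074), which is machine x -0.033, y -0.108 and agrees with the text's 37 mm gap. Moving above it with the jaws narrowed.

Request:
{"name": "move_arm", "arguments": {"series": [[0,0,-0.04,0],[0,0,-0.08,0],[0,0,-0.114,0],[-0.04,0.014,-0.114,0.15],[-0.08,0.028,-0.114,0.3],[-0.13,0.042,-0.114,0.45],[-0.13,0.042,-0.114,0.6],[-0.13,0.042,-0.114,0.75],[-0.13,0.042,-0.114,0.9],[-0.13,0.042,-0.114,1.05],[-0.13,0.042,-0.114,1.2],[-0.13,0.042,-0.114,1.35],[-0.13,0.042,-0.114,1.5],[-0.13,0.042,-0.114,1.571],[-0.13,0.042,-0.114,1.571],[-0.13,0.042,-0.114,1.571],[-0.13,0.042,-0.114,1.571]], "claw": -0.2}}

```text
time: 8.1
ee_pos: [0.5887, -0.0745, 0.2495]
eef_rot: [0.994, -0.113, 0.0, 0.0]
ft_force: [0.2, -0.6, -0.0]
width: 0.0349
```

```bash
python3 look.py v2
```

```text
time 8.2
ee_pos [ 0.5887 -0.0746  0.2496]
eef_rot [ 9.936e-01 -1.133e-01  1.000e-04  0.000e+00]
ft_force [ 0.5314 -0.3541  0.1727]
joint_positions [ 0.4474  0.289  -0.4911  1.4874  0.1369  1.3993 -1.8477]
width 0.0349
```

View pics/v2.png

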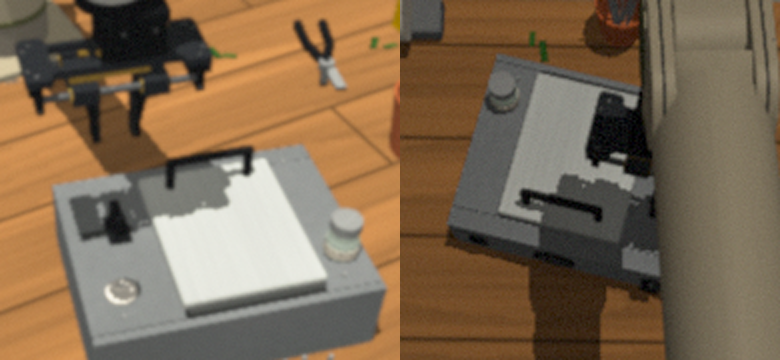

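The gripper is level above the fin (left panel: fingers at (95,135) and (137,130), fin at (117,220)), and the cover is shut. Lowering to just above the fin top and checking.

Request:
{"name": "move_arm", "arguments": {"series": [[0,0,0.04,0],[0,0,0.08,0],[0,0,0.104,0],[0,0,0.104,0],[0,0,0.104,0]]}}

```text
time: 8.7
ee_pos: [0.589, -0.0745, 0.1464]
eef_rot: [0.994, -0.114, 0.0, -0.0]
ft_force: [0.1, -0.5, 0.6]
width: 0.0347
```

```bash
python3 - <<'E'
from h import *
from bench import read_state
a,_=imaging.camera("scene")
cv2.imwrite("pics/v3.png",cv2.resize(a[200:300,260:400],None,fx=5,fy=5,interpolation=cv2.INTER_CUBIC)[:,:,::-1])
s=read_state();print(s["ee_pos"],s["ft_force"])
E
```

```text
[ 0.58960772 -0.07456641  0.14726513] [-0.0824695  -0.14485829 -0.26733972]
```

View pics/v3.png

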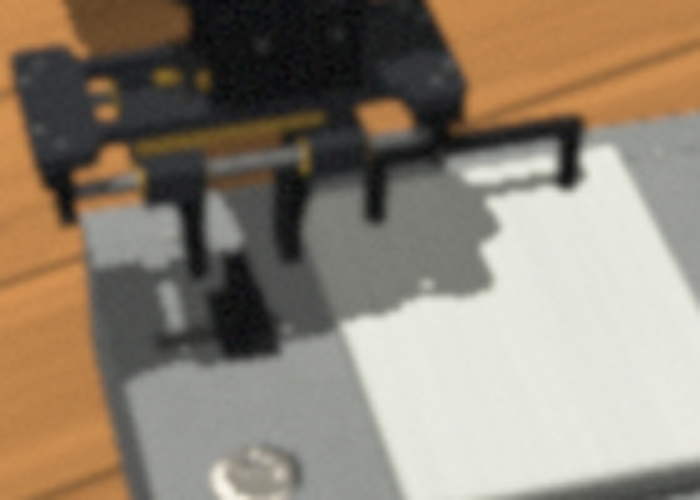

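Fingers at (200,270) and (288,258) straddle the fin top at about (238,250). The gripper body should clear the handle by about 20 mm. Descending, then pinching.

Request:
{"name": "move_arm", "arguments": {"series": [[0,0,0.012,0],[0,0,0.024,0],[0,0,0.034,0],[0,0,0.034,0],[0,0,0.034,0]]}}

```text
time: 9.25
ee_pos: [0.5885, -0.0745, 0.1113]
eef_rot: [0.994, -0.114, -0.0, -0.0]
ft_force: [1.2, -0.2, 0.0]
width: 0.0347
```

Request:
{"name": "move_arm", "arguments": {"series": [[0,0,0,0],[0,0,0,0],[0,0,0,0],[0,0,0,0],[0,0,0,0],[0,0,0,0]], "claw": -1, "newtons": 25}}

```text
time: 9.85
ee_pos: [0.5888, -0.0749, 0.1118]
eef_rot: [0.993, -0.114, 0.0, 0.0]
ft_force: [-1.6, -2.5, 3.3]
width: 0.012
```

Pinched at 12 mm. Pulling outward (tool +y).

Request:
{"name": "move_arm", "arguments": {"series": [[0,0.003,0,0],[0,0.006,0,0],[0,0.009,0,0],[0,0.012,0,0],[0,0.015,0,0],[0,0.018,0,0],[0,0.021,0,0],[0,0.022,0,0],[0,0.022,0,0],[0,0.022,0,0]]}}

```text
time: 10.85
ee_pos: [0.5837, -0.0964, 0.1118]
eef_rot: [0.993, -0.114, 0.0, 0.0]
ft_force: [-1.4, 2.8, 5.3]
width: 0.0121
```

```bash
python3 - <<'E'
from h import *
from bench import read_state
a,_=imaging.camera("scene")
cv2.imwrite("pics/v4.png",cv2.resize(a[200:300,260:400],None,fx=5,fy=5,interpolation=cv2.INTER_CUBIC)[:,:,::-1])
s=read_state();print(s["ee_pos"],s["ft_force"],s["width"])
E
```

```text
[ 0.58369489 -0.09643626  0.11178469] [0.74821039 2.7889639  5.51439411] 0.011754084591268291
```

View pics/v4.png

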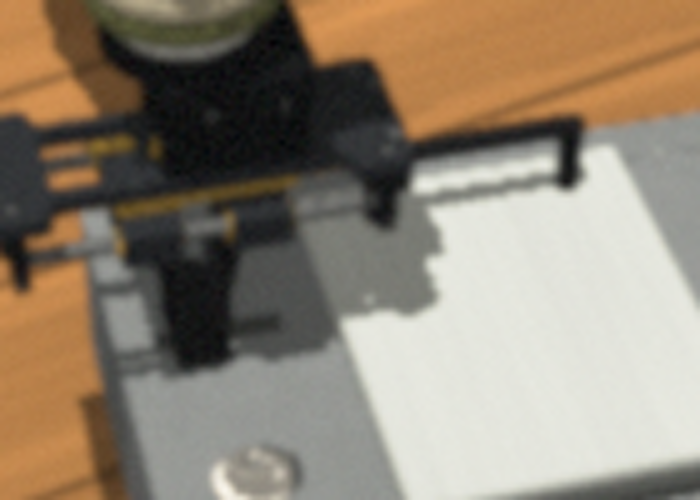

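The slide moved out 22 mm: the block is now at (195,340), was (245,330), and the rod is exposed on the inner side. Releasing and going back to the handle.

Request:
{"name": "move_arm", "arguments": {"series": [[0,0,0,0],[0,0,0,0],[0,0,0,0],[0,0,0,0]], "claw": -0.2}}

```text
time: 11.3
ee_pos: [0.5835, -0.0965, 0.1113]
eef_rot: [0.993, -0.114, -0.0, 0.0]
ft_force: [0.6, 0.5, 0.1]
width: 0.0324
```

Request:
{"name": "move_arm", "arguments": {"series": [[0,0,-0.03,0],[0,0,-0.07,0],[0,0,-0.11,0],[0,0,-0.138,0],[-0.014,-0.05,-0.138,-0.15],[-0.028,-0.1,-0.138,-0.3],[-0.042,-0.152,-0.138,-0.45],[-0.042,-0.152,-0.138,-0.6],[-0.042,-0.152,-0.138,-0.75],[-0.042,-0.152,-0.138,-0.9],[-0.042,-0.152,-0.138,-1.05],[-0.042,-0.152,-0.138,-1.2],[-0.042,-0.152,-0.138,-1.35],[-0.042,-0.152,-0.138,-1.5],[-0.042,-0.152,-0.138,-1.571],[-0.042,-0.152,-0.138,-1.571],[-0.042,-0.152,-0.138,-1.571],[-0.042,-0.152,-0.138,-1.571]]}}

```text
time: 13.1
ee_pos: [0.5772, 0.0615, 0.2495]
eef_rot: [0.784, 0.621, -0.0, 0.0]
ft_force: [-0.2, -0.3, 0.2]
width: 0.0348
```

Request:
{"name": "move_arm", "arguments": {"series": [[0,0,0.03,0],[0,0,0.06,0],[0,0,0.085,0],[0,0,0.1,0],[0,0,0.114,0],[0,0,0.114,0],[0,0,0.114,0]], "claw": 0.3}}

```text
time: 13.8
ee_pos: [0.5776, 0.0617, 0.1363]
eef_rot: [0.783, 0.622, 0.0, 0.0]
ft_force: [0.4, 0.5, -0.2]
width: 0.0566
```

Request:
{"name": "move_arm", "arguments": {"series": [[0,0,0,0],[0,0,0,0],[0,0,0,0],[0,0,0,0],[0,0,0,0],[0,0,0,0],[0,0,0,0],[0,0,0,0],[0,0,0,0]], "claw": -1, "newtons": 25}}

```text
time: 14.7
ee_pos: [0.577, 0.0616, 0.1355]
eef_rot: [0.783, 0.622, -0.0, -0.0]
ft_force: [-1.9, -0.2, 1.9]
width: 0.011
```

Gripped again. A test lift to about 5° first.

Request:
{"name": "move_arm", "arguments": {"series": [[0,0.001,-0.004,0],[0,0.002,-0.008,0],[0,0.004,-0.012,0],[0,0.0055,-0.016,0],[0,0.0055,-0.016,0],[0,0.0055,-0.016,0]]}}

```text
time: 15.3
ee_pos: [0.5822, 0.0603, 0.1514]
eef_rot: [0.783, 0.622, -0.0, -0.0]
ft_force: [-3.1, 1.1, -3.3]
width: 0.0108
```

The cover lifts freely now (3 N). Following the arc to 45°.

Request:
{"name": "move_arm", "arguments": {"series": [[0,0.0035,-0.008,0],[0,0.007,-0.0155,0],[0,0.011,-0.023,0],[0,0.015,-0.03,0],[0,0.0195,-0.037,0],[0,0.0245,-0.044,0],[0,0.0295,-0.0505,0],[0,0.035,-0.057,0],[0,0.041,-0.063,0],[0,0.047,-0.069,0],[0,0.053,-0.075,0],[0,0.0595,-0.08,0],[0,0.066,-0.0855,0],[0,0.073,-0.09,0],[0,0.08,-0.095,0],[0,0.0875,-0.0985,0],[0,0.0875,-0.0985,0],[0,0.0875,-0.0985,0]]}}

```text
time: 17.1
ee_pos: [0.6683, 0.0401, 0.2532]
eef_rot: [0.783, 0.622, 0.001, 0.001]
ft_force: [-10.3, -1.8, 11.2]
width: 0.011
```

```bash
python3 look.py v5; python3 - <<'E'
from h import *
from bench import read_state
s=read_state();p=s["ee_pos"]+[0,0,.019]
ex=np.array([np.cos(-.228),np.sin(-.228)])
h=np.array([.577,.0615])+.185*ex
x=(p[:2]-h)@ex;z=p[2]-.1
print("angle",np.degrees(np.arctan2(z,-x)-np.arctan2(.055,.185)),"r",np.hypot(x,z))
E
```

```text
time 17.2
ee_pos [0.6681 0.0402 0.2532]
eef_rot [7.832e-01 6.218e-01 7.000e-04 9.000e-04]
ft_force [-9.8073 -2.6833 10.7873]
joint_positions [ 0.3504  0.5097 -0.7195  1.253   0.3296  1.4929 -0.5572]
width 0.011
angle 45.47675603386746 r 0.19491495646788512
```

View pics/v5.png

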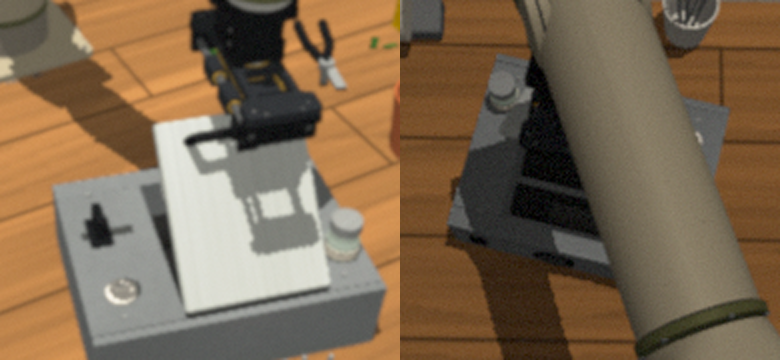

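The cover is up at about 45°, with the jar, spool and slide where they were. A radial strain of about 14 N shows the hand is pressing about 1 mm inward toward the hinge, so I'll relieve it.

Request:
{"name": "move_arm", "arguments": {"series": [[0,-0.0006,-0.001,0],[0,-0.0006,-0.001,0],[0,-0.0006,-0.001,0],[0,-0.0006,-0.001,0],[0,-0.0006,-0.001,0]]}}

```text
time: 17.7
ee_pos: [0.6674, 0.0404, 0.2528]
eef_rot: [0.783, 0.622, 0.0, 0.001]
ft_force: [-7.1, -1.8, 8.1]
width: 0.0113
```

Now an independent angle check from depth: fit a plane to the cover's visible face.

```bash
python3 - <<'E'
from h import *
from bench import read_state
a,d=imaging.camera("scene")
cv2.imwrite("pics/v6.png",a[100:340,200:520,::-1])
P=[]
for v in range(228,288,4):
    for u in range(342,400,3):
        if a[v,u].min()>185 and d[v,u]>0:P.append(dep("scene",(u,v),d))
P=np.array(P);print(len(P))
for _ in range(3):
    c=P.mean(0);n=np.linalg.svd(P-c)[2][2];r=abs((P-c)@n);P=P[r<max(.004,2*np.median(r))]
n*=np.sign(n[2]);print("normal",n,"tilt deg",np.degrees(np.arccos(n[2])),"res",np.median(r),len(P))
s=read_state();print(s["time"],s["ee_pos"],s["ft_force"],s["width"])
E
```

```text
170
normal [ 0.69070068 -0.16964964  0.70295915] tilt deg 45.335098294712125 res 0.0010629520946040837 169
17.75 [0.66743721 0.04035628 0.25281225] [-6.31606914 -1.52063626  7.47902548] 0.01160171734930571
```

View pics/v6.png

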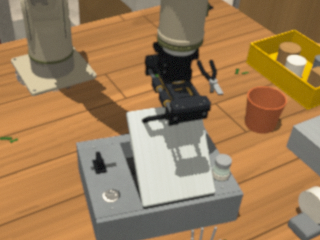

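The cover tilts 45.3° by depth and is held by the gripper. In the picture the cover is at (170,155), the slide is out at (100,160), and the jar (222,165), spool (110,196) and pot (263,110) are in place. Handing in.

```bash
python3 -c "
from bench import r
print(r.close_job())"
```

```text
the job is handed in; nothing more can be done
None
```

The cover is raised to about 45° and still held in the gripper, and the job is handed in at about 17.8 s of the 54 s allowed.

- **Tug:** I tugged the cover by its handle first. It stopped hard after about 8 mm with 27 N on the wrist, so it was caught. I let it fully down again.
- **Catch slide:** I then pulled the slide outward about 22 mm.
- **Lift:** After that the cover lifted freely, at about 3 N.
- **Last checks:** The cover's tilt was 45.3° from a depth plane fit and 45.5° from the gripper position just before a last 1 mm adjustment. The finger opening was 11.6 mm on the 12 mm bar.
- **Surroundings:** The jar, spool, pot and secateurs looked unmoved in the pictures. The spray bottle and ribbon reel were outside the later views, so I did not recheck them.
- **Did not agree exactly:** A sideways strain along the cover remained in the grip. I reduced it from about 14 N to about 10 N, but it did not go to zero, which suggests the hand is still pressing slightly in toward the hinge.

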